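# Shim the rocking test stand

### The job

The small test stand rocks because its front-right foot has lost its rubber pad. With your fingertips, push the metal wedge shim along the bench, thin end first, under that bare foot until the foot has ridden up the ramp and stands on the shim's flat top and the stand is level; then press gently down on the round steel button on the left of the stand's plate to check that it no longer rocks, and let go. Nothing is to be picked up, the stand stays where it is, and the brass fitting and the nut beside the shim are left alone.

Things in the scene. Friction and masses are not known exactly. Their poses are not given: they have to be found in the camera images.
- shim: Loose bare-aluminium wedge shim, 104 long (x) x 56 wide (y), 0.16 kg. Origin: centre of its underside; +x points to the thin end. Ramp from the thin end (x = +52, 1.5 thick) up to 8 thick at x = +16; flat top 8 high from +16 to -18; raised tail block 22 high from -18 to the rear face at -52. At the start it lies in front of the bare foot, thin end roughly towards it.
- shim_rear (a point): Middle of the shim's rear face, 11 above the bench: flat, upright, 56 wide, 22 high; push here along the shim's +x (axes as the shim's). Sliding on the bench takes 1 to 2 N, going up under the foot some 5 to 20 N. The fixed apparatus left and right of the work stands up to 260 high: travel above or in front of it.
- stand: Loose grey plate on four feet, 2 to 3 kg. Plate 150 (x) x 164 (y), underside 38, top 50 above the bench when level. Origin: on the bench under its centre; +x to its rear (away from the robot), +y to its left. Feet at x +-60, y +-70. Leans about 5 degrees at the start. On it: a steel reservoir (48 across, top 86 above the bench, at -22, -34) and a face-up gauge (top 90) on the rear half.
- bare_foot (a point): Lowest point of the bare round-ended steel stud (18 across), the front-right foot of the stand; the other three feet have black rubber pads and are 8 mm longer; axes as the stand's. It rests on the bench at the start and 8 mm above it when shimmed.
- boss_top (a point): Centre of the top of the steel button on the plate, 24 across (flat top 18 across), fixed, not sprung; at (-10, +62) of the stand's frame, top 60 above the bench when level; the press point.
- fitting: Loose brass hose fitting, 27x31x40, standing left of the shim; origin at the centre of its underside. Leave alone.
- nut: Loose brass hexagon nut with a grey round top, 22x26x19, lying left of the shim; origin at the centre of its underside. Leave alone.

How it is judged (in metres and radians):
On the way, in this order (a step that is already met when the one before it is completed fails the run):
1. the bare foot stands on the flat top of the shim and the stand is level (x of bare_foot in the frame of shim between -0.014 and 0.014 m and y of bare_foot in the frame of shim between -0.025 and 0.025 m and angle between stand's own z axis and vertical below 0.015 rad and contact force between shim and stand above 0.3 N), for 0.3 s.
2. the button is pressed down with more than 3 N while the stand stays level on the shim (all of step 1 and contact force between the fingers and boss above 3 N), for 0.2 s.
At the end, for the whole second after the job is handed in: The bare foot rests on the shim's flat top (within 14 mm of the shim's origin along its length, 25 mm across), the stand leans less than 0.015 rad and is within 30 mm of where it stood, the shim lies flat on the bench, all at rest (all of step 1 and distance of stand from where it was at the start of the episode below 0.03 m and height (world z) of shim below 0.004 m and angle between shim's own z axis and vertical below 0.03 rad and linear speed of each of stand, shim below 0.01 m/s); the robot touches nothing.
It fails at once if the shim is lifted off the bench or tipped (height (world z) of shim above 0.012 m or angle between shim's own z axis and vertical above 0.3 rad).
It fails at once if the stand is lifted, tipped over or shoved more than 40 mm (height (world z) of stand above 0.015 m or angle between stand's own z axis and vertical above 0.2 rad or distance of stand from where it was at the start of the episode above 0.04 m).
It fails at once if the button is pressed harder than 50 N (contact force between the fingers and boss above 50 N).
It fails at once if the brass fitting or the nut is moved more than 20 mm or tipped (distance of any of fitting, nut from where it was at the start of the episode above 0.02 m or angle between any of fitting, nut's own z axis and vertical above 0.4 rad).
It also fails if it takes over 64 s, if anything falls off the work surface, if the arm or the gripper's body presses on something with over 40 N, if the wrist force passes 120 N, or if a joint passes its speed limit or range.

### The arm

A 6-joint arm with a two-finger parallel gripper is mounted at the origin on a cart in front of the work surface, level with it; the furniture and walls round the work are solid. World frame = base frame: x ahead of the robot, y to its left, z up, the work surface at z = 0. Lengths are in m, angles in degrees, forces in N, time in s.
With the tool pointing down it reaches from about 0.275 to 0.725 m from the base axis. Payload 15.9 kg.
Tool frame: the origin (TCP) lies on the mounting face of the last link; the fingertips stand 173 mm ahead of it and the grasp point (between the pads) lies 155 mm ahead of it; y points along the fingers, x is the direction in which the jaws open and shut, and the axes are right-handed (so a half turn about y gives the same grasp; the last joint's range is limited). The gripper opens to 85 mm and grips with 20 to 120 N. Pads are 22 mm wide; open, the fingers measure 114 mm over their backs; the gripper's body (76 mm by 85 mm) begins 54 mm behind the grasp point. The pads swing forward as they close: fully open they stand 13 mm farther back than shut.
Start: joints at [75.401, 12.198, -1.971, 75.831, 0, 90], TCP at [0.126, 0.484, 0.405] pointing down, gripper open.
Joint ranges: [-170.91, 170.91], [-42.67, 98.43], [-65.05, 77.54], [-120.47, 116.71], [-90, 82.35], [-180, 180]. Speed limits (degrees/s): [108.29, 108.29, 136.94, 147.25, 180, 180].

### API

Orientations are given as [roll, pitch, yaw] about the fixed x, y, z axes, in that order (R = Rz(yaw) Ry(pitch) Rx(roll)).
In Python, from station import status, viewer, ticket gives the robot as it stands.
- The arm moves only by the tool jog_arm, never from a script. Its argument "motion" is a list of rows, each a list of 3 entries, a list of its own where there are three numbers: the closure, from -1 (fully open) to 1 (shut), then the shift along the tool's x, y, z in m, then the turn about the tool's y in units of 8 degrees (1.0 is 8 degrees). In form: [[hand, [tx, ty, tz], turn], ...]. A call has 1 to 5 rows; each row shifts and turns the commanded pose from where the row before left it, along the tool's axes as they then stand; what a row does not reach is not made up. A row lasts 1/8 s, in which the tool goes at most 62.5 mm and 10.7 degrees, less where a joint would pass 70% of its speed; a pose out of reach is approached as far as the arm can. A call with a gripper value outside its range is refused whole. The fingers move at their own pace and stop on an object; "squeeze" is the grip in N (left out, the last holds). Time passes only in rows, so rows that do not move let the fingers close. It gives the time, the measured TCP pose, the force and the opening at its end, in the units of the state.
- status.get_obs(): the state, without advancing time (a new reading comes with each control period).
- viewer.camera(name): name is "scene" or "top" or "wrist"; returns a dict with "img" (420x560x3 uint8, red, green, blue), "z_map" (420x560 float32, m along the optical axis (not along the pixel's ray), 0 where there is no reading), "vfov" (degrees; the focal length in pixels is half the picture's height over the tangent of half this angle, whatever the lens; pixels are square), "cx", "cy" (the principal point, pixels), "k1" (the pictures are not rectified: a ray, as slopes to the right and down, at radius r is drawn at 1 + k1 r^2 times it, then the intrinsics apply), "xyz" and "orientation" of the camera in the world; the wrist camera has in their place "T_tool_cam" (4x4, takes a point from camera to tool coordinates, whose origin is the TCP and whose axes are the tool frame's). Camera axes: x right, y down, z forward; pixel columns grow to the right and rows downward; lengths in m; the calibration is good to about 2 mm. A picture is of the moment at which its call begins: read the wrist's pose just before it.
- ticket.hand_in(): hands the job in, once; it reports no verdict.
Trained networks look in the newest picture that a camera, given by its name, has taken for a name from the list of things; names that differ only in an ending like _2 or _b are one class to them, and where a whole thing is asked for, a point or a joint stands for the part that bears it (a point fixed in the world has none). Each returns a list of dicts, best first, with "conf" (0 to 1); they miss things now and then, are a little off and sometimes report something else, mostly with a low value. They report only what shows in the picture. A call takes as long as a camera call.
- viewer.recognise(camera, name): "extent" ([centre column, centre row, width, height] as shares, 0 to 1, of the picture: columns of its width, rows of its height, round what is visible of it).
- viewer.pinpoint(camera, name): "point" ([column, row] as shares, 0 to 1, of the picture: columns of its width, rows of its height: a listed point, or the origin of a listed thing).
The state is a dict: "clock": time; "q": joint angles; "qd": joint speeds; "joint_efforts": joint torques, N m; "position": TCP position; "orientation": TCP orientation; "force": force on the tool from outside, world axes, zero at the start; "moment": the same for the moment, N m; "width": finger opening in m.
Only numpy, scipy, OpenCV 4.12 (cv2) and the standard library are available. Lean on these libraries where they do the work, as an engineer would, in place of code of your own. Each camera call takes 0.05 s, during which the arm holds its last target. There are 200 camera calls.

## Working session

There is one attempt and no reset: what is moved stays moved. The work goes in short steps, Python scripts to look and compute and a tool call to move; the robot and the scene stay as the last step left them, time stands still between calls to the robot, and variables do not carry over. Pictures are saved under pics/ and viewed, about 8 in all and at most 12, crops included, and the job is handed in when it is done.

Besides the shell and the picture viewer there is one more tool, called after "Call:" in YAML: its name, and indented under it one key for each argument. jog_arm: Moves the arm, as the interface text tells. Its arguments: {"type":"object","properties":{"motion":{"type":"array","items":{"type":"array"}},"squeeze":{"type":"number"}},"required":["motion"]}

```bash
mkdir -p pics && cat > h.py <<'E'
import numpy as np, cv2
from scipy.spatial.transform import Rotation as R
from station import status, viewer, ticket
def pose(o):
    T=np.eye(4); T[:3,:3]=R.from_euler('xyz',o['orientation'],degrees=True).as_matrix(); T[:3,3]=o['position']; return T
def shot(n):
    o=status.get_obs(); c=viewer.camera(n)
    if 'T_tool_cam' in c: c['T']=pose(o)@np.array(c['T_tool_cam'])
    else:
        c['T']=pose({'orientation':c['orientation'],'position':c['xyz']})
    return c
def ray(c,u,v):
    f=210/np.tan(np.radians(c['vfov'])/2)
    p=np.array([(u-c['cx'])/f,(v-c['cy'])/f]); q=p.copy()
    for _ in range(20): q=p/(1+c['k1']*(q@q))
    return np.array([q[0],q[1],1.])
def at_z(c,u,v,z):
    d=c['T'][:3,:3]@ray(c,u,v); o=c['T'][:3,3]; return o+d*(z-o[2])/d[2]
def at_depth(c,u,v):
    d=c['z_map'][int(round(v)),int(round(u))]; return c['T'][:3,:3]@(ray(c,u,v)*d)+c['T'][:3,3]
def cloud(c):
    f=210/np.tan(np.radians(c['vfov'])/2)
    vv,uu=np.mgrid[:420,:560]; p=np.stack([(uu-c['cx'])/f,(vv-c['cy'])/f],-1); q=p.copy()
    for _ in range(20): q=p/(1+c['k1']*(q**2).sum(-1,keepdims=True))
    P=np.dstack([q,np.ones((420,560))])*c['z_map'][...,None]
    return P@c['T'][:3,:3].T+c['T'][:3,3]
def save(c,fn): cv2.imwrite('pics/'+fn,c['img'][...,::-1])
E
python3 - <<'E'
from h import *
np.set_printoptions(precision=4,suppress=True)
print(status.get_obs())
ims=[]
Z={'shim':0,'shim_rear':.011,'stand':0,'bare_foot':0,'boss_top':.06,'fitting':0,'nut':0}
for n in ('top','scene'):
    c=shot(n); ims.append(c['img']); save(c,n+'0.png'); np.save(n+'0.npy',cloud(c))
    print(n,c['T'][:3,3],c['vfov'])
    for k,z in Z.items():
        for d in viewer.pinpoint(n,k)[:2]:
            u,v=d['point'][0]*560,d['point'][1]*420
            print(k,round(d['conf'],2),round(u),round(v),'z:',at_z(c,u,v,z),'dep:',at_depth(c,min(u,559),min(v,419)))
E
```

```text
{'clock': 0.0, 'q': array([75.4001, 12.2233, -2.0085, 75.8293, -0.0001, 89.9991]), 'qd': array([-0.1282, -0.0177, -0.0636, -0.1143,  0.0362,  0.0367]), 'joint_efforts': array([  0.0015, -68.6163,  48.712 ,   0.0174,   0.0002,  -0.    ]), 'position': array([0.126 , 0.4837, 0.4042]), 'orientation': array([-90.0001,   0.061 ,  75.401 ]), 'force': array([ 0.0707,  0.187 , -0.0481]), 'moment': array([ 0.0111, -0.0469, -0.0045]), 'width': 0.08512162332549825}
top [ 0.4576 -0.2563  0.8998] 49.67789756442637
shim 0.76 276 257 z: [ 0.4292 -0.2762  0.    ] dep: [ 0.4293 -0.2761  0.0045]
shim_rear 0.85 254 277 z: [ 0.3882 -0.2351  0.011 ] dep: [ 0.3889 -0.2353  0.0199]
stand 0.9 286 180 z: [ 0.582  -0.2936  0.    ] dep: [ 0.5753 -0.2916  0.0484]
stand 0.44 276 257 z: [ 0.4281 -0.2774  0.    ] dep: [ 0.4282 -0.2773  0.0044]
boss_top 0.4 257 166 z: [ 0.5992 -0.2355  0.06  ] dep: [ 0.5988 -0.2356  0.0626]
boss_top 0.24 215 219 z: [ 0.4978 -0.1596  0.06  ] dep: [ 0.4997 -0.1552  0.0218]
fitting 0.52 213 248 z: [ 0.4436 -0.1521  0.    ] dep: [ 0.4442 -0.1568  0.0405]
nut 0.71 216 248 z: [ 0.4426 -0.1584  0.    ] dep: [ 0.4432 -0.1622  0.0347]
nut 0.67 217 220 z: [ 0.4988 -0.1581  0.    ] dep: [ 0.4981 -0.1599  0.0167]
scene [0.7458 0.2326 0.7247] 44.59173014126495
shim 0.61 321 221 z: [ 0.429  -0.2676  0.    ] dep: [ 0.4326 -0.262   0.0082]
shim_rear 0.78 353 222 z: [ 0.3838 -0.2336  0.011 ] dep: [ 0.3776 -0.2416 -0.0013]
stand 0.7 239 237 z: [ 0.577  -0.3008  0.    ] dep: [ 0.5886 -0.2643  0.0496]
boss_top 0.66 236 246 z: [ 0.6031 -0.2412  0.06  ] dep: [ 0.6037 -0.2393  0.0627]
fitting 0.42 316 283 z: [ 0.5009 -0.1555  0.    ] dep: [ 0.5046 -0.1497  0.0108]
nut 0.66 317 283 z: [ 0.4995 -0.154   0.    ] dep: [ 0.5035 -0.1478  0.0116]
```

```bash
python3 -c "
import cv2,numpy as np
a=cv2.imread('pics/top0.png');b=cv2.imread('pics/scene0.png')
cv2.imwrite('pics/both0.png',cv2.resize(np.vstack([a,b]),None,fx=.71,fy=.71))"
```

```text
(no output)
```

View pics/top0.png

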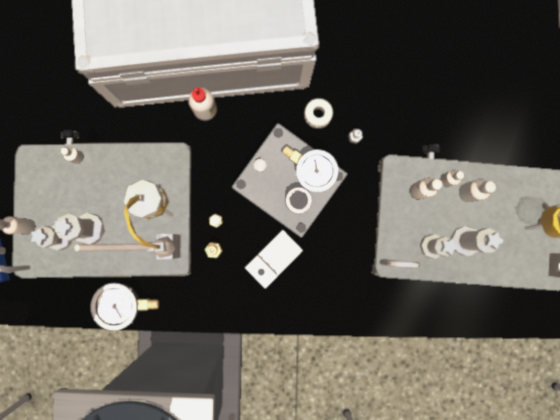

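View pics/scene0.png

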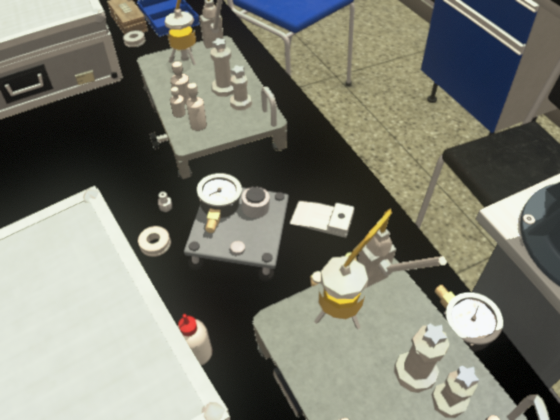

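The top view shows the shim at about (274,259), its holed tail at (262,271) and its thin end at about (289,240). The stand's bare-foot corner is at about (301,229), the button at (260,165), and the fitting and nut at (213,250) and (216,221). The scene view agrees. Next I'll fit the shim and the plate outline.

```bash
cat > fit.py <<'E'
from h import *
import sys
np.set_printoptions(precision=4,suppress=True)
def plate(P):
    # plate top plane + outline
    m=(P[...,2]>.035)&(P[...,2]<.06)&(P[...,0]>.45)&(P[...,0]<.72)&(P[...,1]>-.43)&(P[...,1]<-.17)
    n,l,s,_=cv2.connectedComponentsWithStats(m.astype(np.uint8)); m=l==1+s[1:,4].argmax()
    Q=P[m]; A=np.c_[Q[:,:2],np.ones(len(Q))]; w=np.ones(len(Q),bool)
    for _ in range(5):
        k=np.linalg.lstsq(A[w],Q[w,2],rcond=None)[0]; w=abs(A@k-Q[:,2])<.002
    r=cv2.minAreaRect((Q[w][:,:2]*1000).astype(np.float32))
    return k,r,cv2.boxPoints(r)
def shim(P,c):
    m=(P[...,2]<.03)&(c['img'].min(2)>120)&(P[...,0]>.34)&(P[...,0]<.56)&(P[...,1]>-.37)&(P[...,1]<-.19)
    n,l,s,_=cv2.connectedComponentsWithStats(m.astype(np.uint8)); m=l==1+s[1:,4].argmax()
    Q=P[m]; r=cv2.minAreaRect((Q[:,:2]*1000).astype(np.float32)); return r,cv2.boxPoints(r),Q
if __name__=='__main__':
    c=shot('top'); P=cloud(c)
    k,r,b=plate(P); print('plane',k,'tilt',np.linalg.norm(k[:2])); print(r); print(b)
    r,b,Q=shim(P,c); print('shim',r,len(Q)); print(b)
E
python3 fit.py
```

```text
plane [ 0.0904  0.0092 -0.0003] tilt 0.0909098871829024
((575.7119750976562, -296.85504150390625), (163.83836364746094, 149.1844940185547), 55.997745513916016)
[[ 468.0626 -323.0534]
 [ 591.7388 -406.4812]
 [ 683.3614 -270.6566]
 [ 559.6851 -187.2289]]
shim ((425.072265625, -272.3032531738281), (57.55851364135742, 106.44361114501953), 46.39199447631836) 1583
[[ 366.686  -256.4334]
 [ 443.7592 -329.8498]
 [ 483.4585 -288.1731]
 [ 406.3853 -214.7567]]
```

Call:
jog_arm:
  motion:
    - [-1,[0,-0.06,0],0]
    - [-1,[0,-0.04,0],1]

```text
clock: 1.1
position: [0.1259, 0.4835, 0.5067]
orientation: [-90.0, -0.0, 67.3]
force: [0.3, 0.4, 0.7]
width: 0.0856
```

```bash
python3 -c "
from h import *
o=status.get_obs();print(o['q'],o['position'],o['orientation'],o['clock'])"
```

```text
[7.54019890e+01 1.27479164e+01 1.34498137e+01 9.06518973e+01
 4.01272870e-04 9.81365065e+01] [0.12592742 0.48351559 0.50672969] [-8.99925262e+01 -4.94399621e-02  6.72654795e+01] 1.1
```

Call:
jog_arm:
  motion:
    - [0.4,[0,0,0],1.0]
    - [0.4,[0,0,0],1.07]
    - [0.4,[-0.0055,0,-0.055],0]
    - [0.4,[-0.0055,0,-0.055],0]
    - [0.4,[-0.0055,0,-0.055],0]

```text
clock: 1.72
position: [0.2444, 0.3656, 0.5047]
orientation: [-90.0, -0.0, 50.9]
force: [-0.1, 1.1, 0.7]
width: 0.0257
```

Call:
jog_arm:
  motion:
    - [0.4,[-0.0055,0,-0.055],0]
    - [0.4,[-0.0055,0,-0.055],0]
    - [0.4,[-0.0055,0,-0.055],0]
    - [0.4,[-0.036,0,-0.029],0]
    - [0.4,[-0.036,0,-0.029],0]

```text
clock: 2.35
position: [0.3607, 0.1559, 0.5045]
orientation: [-90.0, 0.0, 50.8]
force: [1.3, 0.1, -0.4]
width: 0.0257
```

Call:
jog_arm:
  motion:
    - [0.4,[-0.036,0,-0.029],0]
    - [0.4,[-0.036,0,-0.029],0]
    - [0.4,[-0.036,0,-0.029],0]
    - [0.4,[-0.036,0,-0.029],0]
    - [0.4,[-0.036,0,-0.029],0]

```text
clock: 2.98
position: [0.359, -0.0752, 0.5049]
orientation: [-90.0, -0.0, 50.8]
force: [1.1, 0.4, 0.3]
width: 0.0259
```

Call:
jog_arm:
  motion:
    - [0.4,[-0.036,0,-0.029],0]
    - [0.4,[-0.036,0,-0.029],0]
    - [0.4,[0,0,0],0]

```text
clock: 3.35
position: [0.3586, -0.1685, 0.5044]
orientation: [-90.0, 0.0, 50.6]
force: [-0.2, 0.7, 0.3]
width: 0.0258
```

```bash
python3 -c "
from h import *
np.set_printoptions(precision=4,suppress=True)
c=shot('wrist');save(c,'w1.png');o=status.get_obs();print(o['q'],o['position'],o['orientation'],o['width']);print(np.array(c['T_tool_cam']))
for k,z in (('shim',0),('shim_rear',.011),('bare_foot',0),('boss_top',.06)):
  for d in viewer.pinpoint('wrist',k)[:1]:
    u,v=d['point'][0]*560,d['point'][1]*420; print(k,d['conf'],u,v,at_z(c,u,v,z))
"
```

```text
[-24.9944   0.1613  -1.1978  88.6639   0.0021  14.3269] [ 0.3587 -0.1672  0.5046] [-89.9772   0.0037  50.6787] 0.025494411907261007
[[ 1.      0.0003 -0.     -0.0005]
 [ 0.0001 -0.2592  0.9658  0.0314]
 [ 0.0003 -0.9658 -0.2592  0.0641]
 [ 0.      0.      0.      1.    ]]
shim 0.82 253.792 242.508 [ 0.4272 -0.2766  0.    ]
bare_foot 0.85 258.216 288.204 [ 0.4906 -0.3216  0.    ]
```

View pics/w1.png

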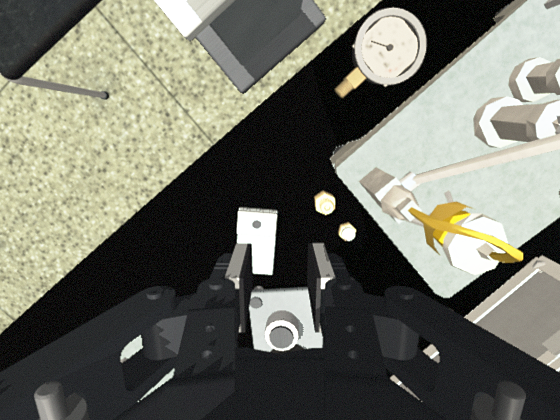

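The wrist view shows the shim at (257,240) and puts the bare foot at (0.4906,-0.3216), which matches the fit from the top view. I'll line up behind the rear face and descend.

Call:
jog_arm:
  motion:
    - [0.4,[-0.0357,0,-0.0334],0]
    - [0.4,[0,0.055,0],0]
    - [0.4,[0,0.055,0],0]
    - [0.4,[0,0.055,0],0]
    - [0.4,[0,0.055,0],0]

```text
clock: 4.22
position: [0.3623, -0.214, 0.2834]
orientation: [-90.1, -0.0, 50.9]
force: [0.4, 0.5, -0.5]
width: 0.0256
```

Call:
jog_arm:
  motion:
    - [0.4,[0,0.055,0],0]
    - [0.4,[0,0.033,0],0]
    - [0.4,[0,0.013,0],0]
    - [0.4,[0,0,0],0]
    - [0.4,[0,0,0],0]

```text
clock: 4.85
position: [0.3629, -0.2151, 0.185]
orientation: [-90.1, -0.0, 50.9]
force: [-0.1, -0.2, 0.3]
width: 0.0257
```

```bash
python3 -c "
from h import *
o=status.get_obs();print(o['q'],o['position'],o['orientation'],o['force'])
P=cloud(shot('wrist'))
c=shot('top');save(c,'t1.png')"; python3 -c "
import cv2;a=cv2.imread('pics/t1.png');cv2.imwrite('pics/t1c.png',cv2.resize(a[130:310,190:370],None,fx=3,fy=3))"
```

```text
[-3.06599725e+01  1.31659532e+01 -3.52233698e+01  4.14953005e+01
  1.34451512e-04  8.47611839e+00] [ 0.36291238 -0.21513844  0.18498371] [-9.01140964e+01 -1.71391290e-02  5.08639263e+01] [-0.10686092 -0.2383716   0.29308742]
```

View pics/t1c.png

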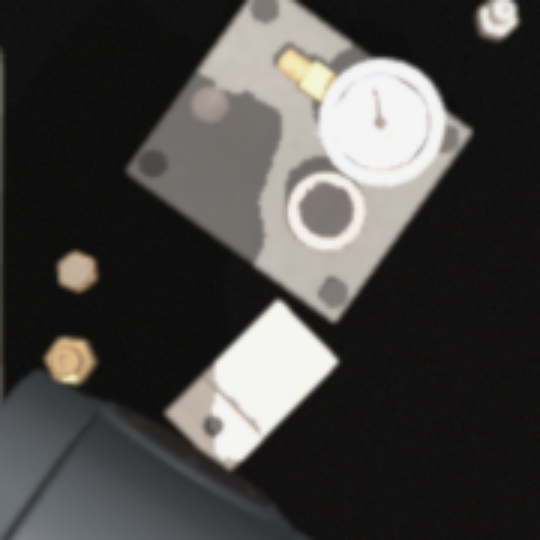

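The top crop shows the gripper behind the shim's tail and the shim still undisturbed, with its thin end pointing just left of the foot corner at crop (333,320). The fitting and nut are clear. I'll push in short steps.

Call:
jog_arm:
  motion:
    - [0.4,[0,0.004,-0.008],0]
    - [0.4,[0,0,-0.01],0]
    - [0.4,[0,0,-0.01],0]
    - [0.4,[0,0,-0.009],0]
    - [0.4,[0,0,-0.008],0]

```text
clock: 5.58
position: [0.3975, -0.2438, 0.1796]
orientation: [-90.0, 0.0, 50.8]
force: [-1.4, 1.3, 2.4]
width: 0.0253
```

```bash
cat > chk.py <<'E'
from fit import *
c=shot('top'); P=cloud(c); o=status.get_obs(); print(o['position'],o['orientation'],o['force'],o['clock'])
k,r,b=plate(P); print('tilt',np.linalg.norm(k[:2]),k,r)
m=P[...,2]
r,b,Q=shim(P,c); print('shim',r,len(Q)); print(b)
f=np.array([.4906,-.3213])
for n in ('shim','shim_rear'):
    for d in viewer.pinpoint('top',n)[:1]:
        u,v=d['point'][0]*560,d['point'][1]*420; print(n,d['conf'],at_z(c,u,v,.011 if 'r' in n else 0))
import sys; save(c,sys.argv[1]+'.png'); cv2.imwrite('pics/'+sys.argv[1]+'c.png',cv2.resize(c['img'][130:310,190:370,::-1],None,fx=3,fy=3))
E
python3 chk.py t2
```

```text
[ 0.3982 -0.2443  0.1797] [-90.0415  -0.0043  50.8359] [0.0569 0.0306 0.0638] 5.625
tilt 0.0895202131734424 [0.0888 0.0114 0.0012] ((575.9722290039062, -296.85821533203125), (163.54769897460938, 149.766357421875), 55.93342971801758)
shim ((463.53997802734375, -297.4305419921875), (62.88816452026367, 55.03356170654297), 57.88353729248047) 720
[[ 423.5171 -309.4336]
 [ 470.1289 -338.6918]
 [ 503.5628 -285.4275]
 [ 456.9511 -256.1693]]
shim 0.81 [ 0.4559 -0.2858  0.    ]
```

View pics/t2c.png

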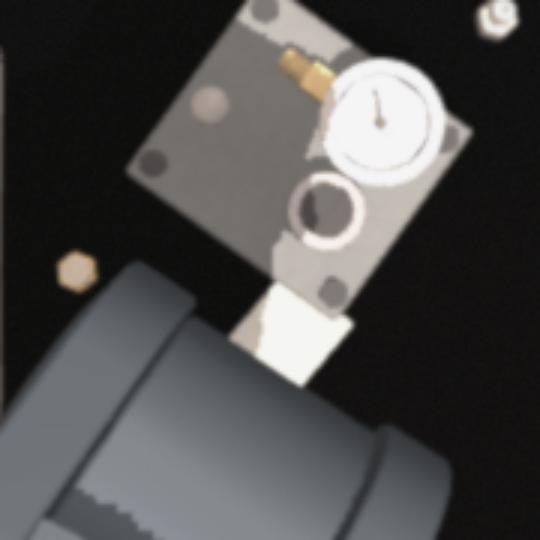

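The shim has aligned to about -39° and is entering under the bare-foot corner at crop (333,310). I'll check the along-shim offset from its visible thin corner, then keep pushing.

```bash
python3 -c "
from h import *
c=shot('top')
p=at_z(c,190+352/3,130+322/3,.0015)[:2]; print(p)
a=np.radians(-39);ex=np.array([np.cos(a),np.sin(a)]);ey=np.array([-ex[1],ex[0]])
o=p-.052*ex+.028*ey; t=status.get_obs()['position'][:2]; f=np.array([.4906,-.3213])
print('origin',o,'tcp->o',(o-t)@ex,(o-t)@ey,'foot in shim',(f-o)@ex,(f-o)@ey)"
```

```text
[ 0.46909436 -0.33756687]
origin [ 0.44630374 -0.28308213] tcp->o 0.0631825885638527 0.00012492928992481313 foot in shim 0.0584759439144418 -0.0018243276224886931
```

Call:
jog_arm:
  motion:
    - [0.4,[0,0,-0.006],0]
    - [0.4,[0,0,-0.006],0]
    - [0.4,[0,0,-0.006],0]
    - [0.4,[0,0,-0.006],0]
    - [0.4,[0,0,-0.006],0]

```text
clock: 6.4
position: [0.4195, -0.2617, 0.1793]
orientation: [-89.8, 0.0, 50.9]
force: [-7.8, 6.6, 5.9]
width: 0.0259
```

Call:
jog_arm:
  motion:
    - [0.4,[0,0,-0.006],0]
    - [0.4,[0,0,-0.006],0]
    - [0.4,[0,0,-0.006],0]
    - [0.4,[0,0,-0.005],0]
    - [0.4,[0,0,0],0]

```text
clock: 7.02
position: [0.4381, -0.2768, 0.1795]
orientation: [-90.0, 0.0, 50.8]
force: [-0.9, 1.4, -0.3]
width: 0.0256
```

```bash
cat > rel.py <<'E'
from fit import *
c=shot('top'); P=cloud(c); o=status.get_obs()
k,r,b=plate(P); i=b[:,0].argmin(); p=b[i]/1000
j=min(((np.linalg.norm(b[x]-b[i])-149.5)**2,x) for x in range(4) if x!=i)[1]
e=(b[j]-b[i]);e/=np.linalg.norm(e); y=np.array([-e[1],e[0]])
q=p+.015*e+.012*y - .042*-k[:2]*1
print('tilt',np.linalg.norm(k[:2]),'centre',np.array(r[0]),'stand yaw',np.degrees(np.arctan2(e[1],e[0])),'foot',q,'F',o['force'],'tcp',o['position'])
a=np.radians(o['orientation'][2]-90);ex=np.array([np.cos(a),np.sin(a)]);ey=np.array([-ex[1],ex[0]])
d=q-o['position'][:2]-.063*ex; print('foot in shim (if in contact)',d@ex,d@ey)
save(c,'last.png'); cv2.imwrite('pics/lastc.png',cv2.resize(c['img'][130:310,190:370,::-1],None,fx=3,fy=3))
E
python3 rel.py
```

```text
tilt 0.0004636994411566285 centre [ 580.183  -296.3205] stand yaw -34.09949 foot [ 0.4915 -0.3206] F [-0.6418  0.0055 -1.2385] tcp [ 0.4381 -0.2767  0.1796]
foot in shim (if in contact) 0.006132258501566112 -0.0003067519698431979
```

The stand is level and the foot is at about +6 mm on the flat. I'll push 5 mm more to centre it, then back off.

Call:
jog_arm:
  motion:
    - [0.4,[0,0,-0.003],0]
    - [0.4,[0,0,-0.002],0]
    - [0.4,[0,0,0],0]
    - [0.4,[0,0,0],0]

```text
clock: 7.58
position: [0.4419, -0.2798, 0.1796]
orientation: [-90.0, 0.0, 50.8]
force: [-3.4, 2.1, -1.9]
width: 0.0258
```

```bash
python3 rel.py
```

```text
tilt 0.001973513634712152 centre [ 580.3708 -296.6075] stand yaw -33.78517 foot [ 0.4918 -0.3214] F [-3.2203  2.3351 -2.5718] tcp [ 0.4419 -0.2798  0.1796]
foot in shim (if in contact) 0.0019396339995156576 -0.0007585194427254562
```

Call:
jog_arm:
  motion:
    - [0.4,[0,0,0.01],0]
    - [0.4,[0,0,0.02],0]
    - [0.4,[0,-0.04,0],0]
    - [0.4,[0,-0.05,0],0]
    - [1,[0,-0.05,0],0]

```text
clock: 8.25
position: [0.4184, -0.2607, 0.3216]
orientation: [-90.1, -0.0, 50.8]
force: [1.3, -0.6, -0.1]
width: 0.0087
```

Level with the foot centred: +2 mm along the shim and -1 mm across. The button should now be near (0.607,-0.2395). I'll move above it and check.

Call:
jog_arm:
  motion:
    - [1,[0.0339,0,-0.0331],0]
    - [1,[0.0339,0,-0.0331],0]
    - [1,[0.0339,0,-0.0331],0]
    - [1,[0.0338,0,-0.0331],0]
    - [1,[0,0,0],0]

```text
clock: 8.88
position: [0.6092, -0.2386, 0.3187]
orientation: [-90.0, -0.0, 51.0]
force: [-1.0, -0.9, -0.6]
width: -0.0
```

```bash
python3 -c "
from h import *
for n in ('scene','top'):
  c=shot(n)
  for d in viewer.pinpoint(n,'boss_top')[:2]:
    u,v=d['point'][0]*560,d['point'][1]*420; print(n,d['conf'],u,v,at_z(c,u,v,.06))
  save(c,n+'5.png')
o=status.get_obs();print(o['position'],o['orientation'],o['force'],o['width'],o['q'])
a=cv2.imread('pics/scene5.png')[130:310,130:370];b=cv2.imread('pics/top5.png')[130:310,190:370]
cv2.imwrite('pics/c5.png',cv2.resize(np.hstack([a,b]),None,fx=1.9,fy=1.9))"
```

```text
scene 0.74 234.304 250.19400000000002 [ 0.60850282 -0.23520989  0.06      ]
[ 0.60618683 -0.2397246   0.32007799] [-9.00128283e+01  3.74898124e-03  5.08138636e+01] [-0.43997435 -0.94512798  1.27061116] -0.000247482959938078 [-2.15753488e+01  3.19127170e+01  1.45411892e+01  7.26173794e+01
 -7.45446948e-03  1.76107864e+01]
```

View pics/c5.png

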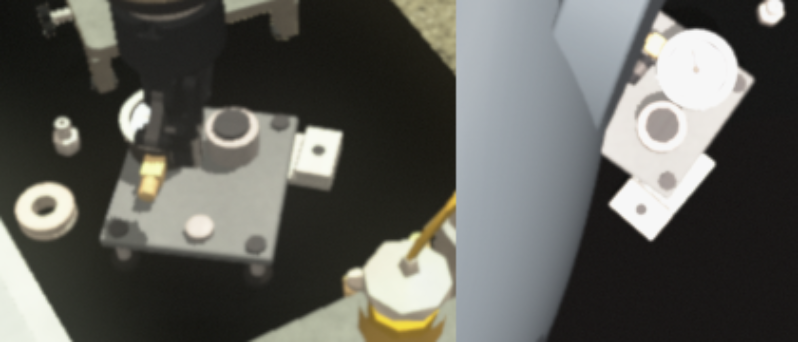

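The scene view shows the button clear below the closed fingers and the shim tail out in front of the foot. I'll descend gently onto the button.

Call:
jog_arm:
  motion:
    - [1,[0.002,0.03,0],0]
    - [1,[0,0.03,0],0]
    - [1,[0,0.018,0],0]
    - [1,[0,0,0],0]
    - [1,[0,0,0],0]

```text
clock: 9.7
position: [0.6081, -0.2383, 0.2431]
orientation: [-90.1, -0.0, 50.8]
force: [0.1, -0.2, 0.4]
width: -0.0001
```

Call:
jog_arm:
  motion:
    - [1,[0,0.003,0],0]
    - [1,[0,0.003,0],0]
    - [1,[0,0.001,0],0]
    - [1,[0,0,0],0]

```text
clock: 10.2
position: [0.6083, -0.238, 0.2346]
orientation: [-90.0, 0.0, 50.8]
force: [-0.1, -0.3, -0.1]
width: -0.0003
```

Call:
jog_arm:
  motion:
    - [1,[0,0.001,0],0]
    - [1,[0,0.001,0],0]
    - [1,[0,0,0],0]

```text
clock: 10.58
position: [0.6083, -0.238, 0.2333]
orientation: [-90.0, -0.0, 50.8]
force: [-2.5, 1.2, 8.0]
width: 0.0
```

Call:
jog_arm:
  motion:
    - [1,[0,0.0005,0],0]
    - [1,[0,0,0],0]
    - [1,[0,0,0],0]
    - [1,[0,0,0],0]
    - [1,[0,0,0],0]

```text
clock: 11.2
position: [0.6083, -0.238, 0.2333]
orientation: [-90.1, -0.0, 50.8]
force: [-4.6, 3.0, 13.8]
width: -0.0
```

```bash
python3 -c "
from h import *
for _ in range(3): shot('scene'); o=status.get_obs(); print(o['force'],o['position'][2])"
```

```text
[-4.8649785   2.45250585 14.06695688] 0.23329056265602088
[-4.13211793  3.14435964 13.69822226] 0.2332854470440711
[-4.31253902  2.2693532  13.07974874] 0.23323407406287056
```

The button held at about 14 N with no height change. Letting go and moving up and away.

Call:
jog_arm:
  motion:
    - [1,[0,-0.004,0],0]
    - [1,[0,-0.03,0],0]
    - [1,[0,-0.05,0],0]
    - [1,[0,-0.05,0],0]
    - [1,[0,-0.05,0],0]

```text
clock: 11.98
position: [0.608, -0.2379, 0.418]
orientation: [-90.0, -0.0, 50.8]
force: [1.1, -0.5, -0.2]
width: 0.0001
```

Call:
jog_arm:
  motion:
    - [1,[-0.034,0,0.033],0]
    - [1,[-0.034,0,0.033],0]
    - [1,[-0.034,0,0.033],0]
    - [1,[-0.034,0,0.033],0]
    - [1,[-0.03,0,0.03],0]

```text
clock: 12.6
position: [0.3762, -0.2644, 0.4163]
orientation: [-90.0, 0.0, 50.8]
force: [0.7, -0.9, 0.4]
width: -0.0
```

Call:
jog_arm:
  motion:
    - [1,[-0.04,0,0.03],0]
    - [1,[0,0,0],0]
    - [1,[0,0,0],0]
    - [1,[0,0,0],0]
    - [1,[0,0,0],0]

```text
clock: 13.22
position: [0.33, -0.2764, 0.416]
orientation: [-90.0, -0.0, 50.9]
force: [0.2, -0.1, -0.0]
width: 0.0002
```

```bash
python3 rel.py && python3 -c "
from h import *
np.set_printoptions(precision=4,suppress=True)
c=shot('scene');save(c,'s6.png')
a=cv2.imread('pics/s6.png')[130:310,130:370];b=cv2.imread('pics/last.png')[130:310,190:370]
cv2.imwrite('pics/c6.png',cv2.resize(np.hstack([a,b]),None,fx=1.9,fy=1.9))
c=shot('top')
for n,z in (('shim',0),('shim_rear',.011),('stand',0),('fitting',0),('nut',0)):
  for d in viewer.pinpoint('top',n)[:1]: print(n,d['conf'],at_z(c,d['point'][0]*560,d['point'][1]*420,z))"
```

```text
tilt 0.002658954086786656 centre [ 580.0675 -296.321 ] stand yaw -34.3111 foot [ 0.4914 -0.3202] F [-0.1628  0.0072 -0.0718] tcp [ 0.3299 -0.2764  0.416 ]
foot in shim (if in contact) 0.08999567753996374 0.06785918318657498
shim 0.97 [ 0.4917 -0.3252  0.    ]
shim_rear 0.62 [ 0.4567 -0.2924  0.011 ]
stand 0.78 [ 0.5828 -0.2945  0.    ]
fitting 0.59 [ 0.4425 -0.1564  0.    ]
nut 0.6 [ 0.5007 -0.1469  0.    ]
```

View pics/c6.png

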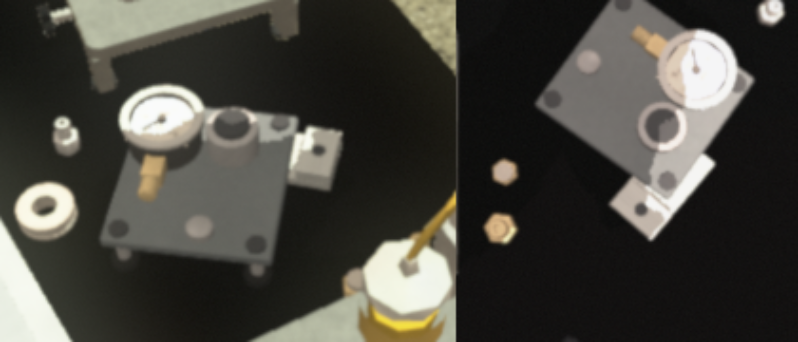

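The stand is level, the shim sits flat under the foot (shim origin about (0.492,-0.325), foot about (0.491,-0.320)), and the fitting and nut are untouched. I'm handing in.

```bash
python3 -c "
from station import ticket; print(ticket.hand_in())"
```

```text
the job is handed in; nothing more can be done
None
```

I pushed the shim under the bare foot with the two fingertips until the foot stood on its flat top. I then pressed the button, let go, moved clear, and handed the job in at about 13 s. The hand-in gives no verdict.

- **Shim and foot:** At the end of the push the foot was about +2 mm along the shim and -1 mm across from its origin. In the last picture the network's shim origin was about 5 mm from the foot, still within tolerance.
- **Stand:** It leaned about 0.003 rad at the end (limit 0.015). The plate centre shifted about 4 mm, which comes from levelling.
- **Button:** I held it for more than 0.6 s at about 14 N of vertical force. The fingers' height stayed put, so the stand no longer rocked.
- **Fitting and nut:** Both look unmoved in the last picture. The network's nut position was 11 mm off its first reading, which I put down to detection error because the arm was never near it.
- **At hand-in:** The robot was touching nothing.

The two estimates of the button's position differed by about 5 mm, so I pressed between them.

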